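# Find the press spindle's thread pitch with gauge leaves

## Task

Find which of the three pitch-gauge leaves fits the thread of the press spindle at the front of the checking stand: a leaf tried in the slot between the guides and slid along the thread drops fully home only if its pitch is right. Press gently on the thread, so that no comb is bent. Finish with the fitting leaf standing fully home in that thread and the other two leaves standing in the rack's slots, and leave the other things on the sink top alone.

Things in the scene. Friction and masses are not known exactly. Their poses are not given: they have to be found in the camera images.
- leaf_fine_tab (a point): centre of the finger tab of the fine leaf: an upright aluminium comb, 9 mm thick (x), 96 mm long (y), 66 mm high (z up), 140 g. The tab (30 mm along y, 42 mm high) stands on the blade; this point is 45 mm above the tooth tips. Grip the tab across its 9 mm, not the blade. Blade 18 mm high; below it 8 teeth 6 mm long, pitch 10 mm, row centred under the tab.
- leaf_medium_tab (a point): centre of the finger tab of the medium leaf: an upright aluminium comb, 9 mm thick (x), 96 mm long (y), 66 mm high (z up), 140 g. The tab (30 mm along y, 42 mm high) stands on the blade; this point is 45 mm above the tooth tips. Grip the tab across its 9 mm, not the blade. Blade 18 mm high; below it 7 teeth 6 mm long, pitch 12 mm, row centred under the tab.
- leaf_coarse_tab (a point): centre of the finger tab of the coarse leaf: an upright aluminium comb, 9 mm thick (x), 96 mm long (y), 66 mm high (z up), 140 g. The tab (30 mm along y, 42 mm high) stands on the blade; this point is 45 mm above the tooth tips. Grip the tab across its 9 mm, not the blade. Blade 18 mm high; below it 6 teeth 6 mm long, pitch 14 mm, row centred under the tab.
- leaf_fine_gullet (a point): point on the fine leaf, under its tab at the root of the teeth: 6 mm above the tooth tips, 39 mm below the tab's centre; same axes as the tab
- comb_fine: the toothed blade of the fine leaf, without the tab; origin at the tooth tips, under the tab; same axes as the tab. It is bent if pressed on the thread or stand with more than 50 N
- leaf_medium_gullet (a point): point on the medium leaf, under its tab at the root of the teeth: 6 mm above the tooth tips, 39 mm below the tab's centre; same axes as the tab
- comb_medium: the toothed blade of the medium leaf, without the tab; origin at the tooth tips, under the tab; same axes as the tab. It is bent if pressed on the thread or stand with more than 50 N
- leaf_coarse_gullet (a point): point on the coarse leaf, under its tab at the root of the teeth: 6 mm above the tooth tips, 39 mm below the tab's centre; same axes as the tab
- comb_coarse: the toothed blade of the coarse leaf, without the tab; origin at the tooth tips, under the tab; same axes as the tab. It is bent if pressed on the thread or stand with more than 50 N
- seat (a point): on the fixed checking stand: the point on top of the thread crests of the front spindle, midway along; y along the spindle, x across it (away from the robot), z up. Spindle 44 mm over the crests, thread 6.5 mm deep, 100 mm long or more; pitch 10, 12 or 14 mm. The crests lie anywhere along y: a leaf must be slid up to one pitch along y to find the grooves.
- slot (a point): 29 mm straight above the seat point, in the slot that keeps a leaf standing over the spindle. The slot is 15 mm wide along y, between two pairs of steel cheeks at y = 30 to 38 mm either side, which reach from 2 to 23 mm above the seat point and flare open up to 33 mm. A leaf can slide in it at least 20 mm each way.
- stand: white base of the checking stand, 225 x 200 mm; origin in its underside, 69 mm below the seat point. A fitting leaf fully home has its gullet point level with the seat point (within 1 mm), about 1 mm of play along y, and stays when let go; a wrong leaf, or one on the crests, stays 4 to 6 mm higher. Two spindles lying 78 and 146 mm behind the front one are not to be checked.
- rack: white leaf rack (fixed) 190 x 116 mm, origin in the centre of its underside, floor 12 mm up. Three slots 15 mm wide along y, at x = -72, 0 and +72 mm, each between two pairs of cheeks at y = 30 to 38 mm either side, 24 mm high and flared for 10 mm above. A leaf stands with its tooth tips on the floor, tab centre 57 mm above the table. Which leaf is in which slot changes.
- detergent: white detergent bottle, not part of the job; leave it alone
- bowl: steel bowl, not part of the job; leave it alone
- brush: white brush, not part of the job; leave it alone
- spindle_nut: plain brass ring nut, 62 mm across, 30 mm high, not part of the job; leave it alone
- jar: glass jar, not part of the job; leave it alone
- spoon: steel spoon, not part of the job; leave it alone
- wrench: steel wrench, not part of the job; leave it alone
Not all that is in view belongs to the job. Leave any purple look-alike of the part that bears leaf_medium_tab alone.

How it is judged:
At the end, for the whole second after the job is handed in: One leaf stands released in the front thread, gullet point under 2.5 mm above the crests, within 8 mm across, 22 mm along, upright to 0.3 rad, in line to 0.15 rad; the other two stand in the rack, tips under 5 mm above its floor, within 30 mm along, upright to 0.3 rad; all at rest ((((z of leaf_fine_gullet in the frame of seat between -0.004 and 0.0025 m and y of leaf_fine_gullet in the frame of seat between -0.022 and 0.022 m and x of leaf_fine_gullet in the frame of seat between -0.008 and 0.008 m and angle between leaf_fine_gullet's own z axis and vertical below 0.3 rad and angle between the y axis of leaf_fine_gullet and the y axis of seat, either way round below 0.15 rad and linear speed of comb_fine below 0.02 m/s) and (z of leaf_medium_gullet in the frame of rack between 0.012 and 0.023 m and x of leaf_medium_gullet in the frame of rack between -0.085 and 0.085 m and y of leaf_medium_gullet in the frame of rack between -0.03 and 0.03 m and angle between leaf_medium_gullet's own z axis and vertical below 0.3 rad and linear speed of comb_medium below 0.02 m/s) and (z of leaf_coarse_gullet in the frame of rack between 0.012 and 0.023 m and x of leaf_coarse_gullet in the frame of rack between -0.085 and 0.085 m and y of leaf_coarse_gullet in the frame of rack between -0.03 and 0.03 m and angle between leaf_coarse_gullet's own z axis and vertical below 0.3 rad and linear speed of comb_coarse below 0.02 m/s)) or ((z of leaf_medium_gullet in the frame of seat between -0.004 and 0.0025 m and y of leaf_medium_gullet in the frame of seat between -0.022 and 0.022 m and x of leaf_medium_gullet in the frame of seat between -0.008 and 0.008 m and angle between leaf_medium_gullet's own z axis and vertical below 0.3 rad and angle between the y axis of leaf_medium_gullet and the y axis of seat, either way round below 0.15 rad and linear speed of comb_medium below 0.02 m/s) and (z of leaf_fine_gullet in the frame of rack between 0.012 and 0.023 m and x of leaf_fine_gullet in the frame of rack between -0.085 and 0.085 m and y of leaf_fine_gullet in the frame of rack between -0.03 and 0.03 m and angle between leaf_fine_gullet's own z axis and vertical below 0.3 rad and linear speed of comb_fine below 0.02 m/s) and (z of leaf_coarse_gullet in the frame of rack between 0.012 and 0.023 m and x of leaf_coarse_gullet in the frame of rack between -0.085 and 0.085 m and y of leaf_coarse_gullet in the frame of rack between -0.03 and 0.03 m and angle between leaf_coarse_gullet's own z axis and vertical below 0.3 rad and linear speed of comb_coarse below 0.02 m/s)) or ((z of leaf_coarse_gullet in the frame of seat between -0.004 and 0.0025 m and y of leaf_coarse_gullet in the frame of seat between -0.022 and 0.022 m and x of leaf_coarse_gullet in the frame of seat between -0.008 and 0.008 m and angle between leaf_coarse_gullet's own z axis and vertical below 0.3 rad and angle between the y axis of leaf_coarse_gullet and the y axis of seat, either way round below 0.15 rad and linear speed of comb_coarse below 0.02 m/s) and (z of leaf_fine_gullet in the frame of rack between 0.012 and 0.023 m and x of leaf_fine_gullet in the frame of rack between -0.085 and 0.085 m and y of leaf_fine_gullet in the frame of rack between -0.03 and 0.03 m and angle between leaf_fine_gullet's own z axis and vertical below 0.3 rad and linear speed of comb_fine below 0.02 m/s) and (z of leaf_medium_gullet in the frame of rack between 0.012 and 0.023 m and x of leaf_medium_gullet in the frame of rack between -0.085 and 0.085 m and y of leaf_medium_gullet in the frame of rack between -0.03 and 0.03 m and angle between leaf_medium_gullet's own z axis and vertical below 0.3 rad and linear speed of comb_medium below 0.02 m/s)))); the robot touches nothing.
It fails at once if a comb is pressed on the spindle or stand with more than 50 N ((contact force between comb_fine and anything else above 50 N and horizontal distance between comb_fine and seat below 0.1 m) or (contact force between comb_medium and anything else above 50 N and horizontal distance between comb_medium and seat below 0.1 m) or (contact force between comb_coarse and anything else above 50 N and horizontal distance between comb_coarse and seat below 0.1 m)).
It fails at once if another thing on the sink top is pushed more than 30 mm (distance of any of detergent, bowl, brush, spindle_nut, jar, spoon, wrench from where it was at the start of the episode above 0.03 m).
It also fails if it takes over 72 s, if anything falls off the work surface, if the arm or the gripper's body presses on something with over 40 N, if the wrist force passes 120 N, or if a joint passes its speed limit or range.

## Robot

A 7-joint arm with a two-finger parallel gripper is mounted at the origin on the work surface. World frame = base frame: x ahead of the robot, y to its left, z up, the work surface at z = 0. Lengths are in m, angles in rad, forces in N, time in s.
With the tool pointing down it reaches from about 0.425 to 0.825 m from the base axis. Payload 3.6 kg.
Tool frame: the origin (TCP) lies where the fingers leave the gripper's body, on its centre line; the fingertips stand 73 mm ahead of it and the grasp point (between the pads) lies 54 mm ahead of it; x points along the fingers, y is the direction in which the jaws open and shut, and the axes are right-handed (so a half turn about x gives the same grasp; the last joint's range is limited). The gripper opens to 85 mm and grips with 20 to 120 N. Pads are 22 mm wide; open, the fingers measure 114 mm over their backs; the gripper's body (76 mm by 85 mm) begins 54 mm behind the grasp point. The pads swing forward as they close: fully open they stand 13 mm farther back than shut.
Start: joints at [1.155, 0.615, -0.013, 1.423, 0.008, 1.103, -0.04], TCP at [0.246, -0.601, 0.304] pointing down, gripper open.
Joint ranges: [-3.12, 3.12], [-0.3, 2.06], [-1.34, 1.32], [0.26, 2.42], [-1.36, 4.5], [0.01, 1.98], [-2.84, 2.84]. Speed limits (rad/s): [2.79, 2.79, 3.14, 3.14, 3.14, 3.14, 3.14].

## Interface

Orientations are given as a unit quaternion [x, y, z, w].
In Python, from station import arm, snapshot, camera_info, ticket gives the robot as it stands. Calls block until the motion is done:
- arm.movep(position, orientation): joint-space move of the TCP to a pose.
- arm.line_to(position, velocity=0.15, ori=None): straight line of the TCP; ori=None keeps the orientation; velocity is the mean speed in m/s.
- arm.move_j(angles): joint-space move.
- arm.move_gripper(opening, effort=None): opening from 0.0 (shut) to 1.0 (fully open); effort is the grip in N (None keeps the last); returns when the fingers have stopped.
- arm.pause(seconds).
- arm.ik(position, orientation): joint angles nearest the present ones, or None.
- snapshot(name): name is "scene" or "side" or "wrist"; returns the picture (480x640x3 uint8, blue, green, red); there is no depth.
- camera_info(name): a dict with "fx", "fy", "cx", "cy" (pixels), "R" (3x3) and "t" (3): a world point X has camera coordinates R X + t; the wrist camera has in their place "T_tool_cam" (4x4, takes a point from camera to tool coordinates, whose origin is the TCP and whose axes are the tool frame's). Camera axes: x right, y down, z forward; pixel columns grow to the right and rows downward; lengths in m; the calibration is good to about 2 mm. A picture is of the moment at which its call begins: read the wrist's pose just before it. camera_info takes no time and is no camera call.
A pose or a line that the arm cannot do raises arm.MotionError and nothing moves.
- ticket.finish_job(): hands the job in, once; it reports no verdict.
Readings, each from a call of its own:
- arm.read_time(): time.
- arm.read_joint_positions(): joint angles.
- arm.read_dq(): joint speeds.
- arm.read_effort(): joint torques, N m.
- arm.read_tool_pos(): TCP position.
- arm.read_eef_rot(): TCP orientation.
- arm.read_ft_force(): force on the tool from outside, world axes, zero at the start.
- arm.read_wrist_torque(): the same for the moment, N m.
- arm.read_opening(): opening from 0.0 (shut) to 1.0 (fully open).
Only numpy, scipy, OpenCV 4.12 (cv2) and the standard library are available. Lean on these libraries where they do the work, as an engineer would, in place of code of your own. Each camera call takes 0.05 s, during which the arm holds its last target. There are 200 camera calls.

## Working session

There is one attempt and no reset: what is moved stays moved. The work goes in short steps, each a Python script; the robot and the scene stay as the last script left them, time stands still between calls to the robot, and variables do not carry over. Pictures are saved under pics/ and viewed, about 8 in all and at most 12, crops included, and the job is handed in when it is done.

```bash
ls; mkdir -p pics
python3 - <<'E'
from station import arm, snapshot, camera_info
import cv2, numpy as np
for n in ("scene","side"):
    im=snapshot(n); cv2.imwrite(f"pics/{n}0.png",im); print(n,camera_info(n))
print(camera_info("wrist"))
cv2.imwrite("pics/wrist0.png",snapshot("wrist"))
print(arm.read_tool_pos(),arm.read_eef_rot(),arm.read_time(),arm.read_ft_force())
E
```

```text
pics
scene {'fx': 548.939425664527, 'fy': 548.939425664527, 'cx': 317.3406907341287, 'cy': 241.22062678265874, 'R': array([[-0.34344237,  0.93917071,  0.0023922 ],
       [ 0.74269743,  0.27315196, -0.61138249],
       [-0.57484595, -0.20819797, -0.79133162]]), 't': array([ 0.16479883, -0.32268406,  1.76880216])}
side {'fx': 621.6026466443014, 'fy': 621.6026466443014, 'cx': 325.0743924675973, 'cy': 251.28897215404228, 'R': array([[ 0.88221387, -0.47056673, -0.01629861],
       [-0.35779471, -0.64748458, -0.67286452],
       [ 0.30607456,  0.59944197, -0.73958616]]), 't': array([-0.45375094,  0.24463347,  1.29434326])}
{'fx': 405.2380340687728, 'fy': 405.2380340687728, 'cx': 325.4775488774967, 'cy': 241.80139425123795, 'T_tool_cam': array([[-3.68612614e-04, -2.85832539e-01,  9.58279512e-01,
        -6.93431968e-02],
       [ 9.99999900e-01,  1.36135407e-04,  4.25266847e-04,
        -5.78129329e-04],
       [-2.52010874e-04,  9.58279574e-01,  2.85832461e-01,
        -7.28824788e-02],
       [ 0.00000000e+00,  0.00000000e+00,  0.00000000e+00,
         1.00000000e+00]])}
[ 0.24625812 -0.60106836  0.30298969] [-0.69364217 -0.13732053  0.69392139 -0.13592911] 0.15 [ 0.07946904 -0.0886968   0.55013037]
```

View pics/scene0.png

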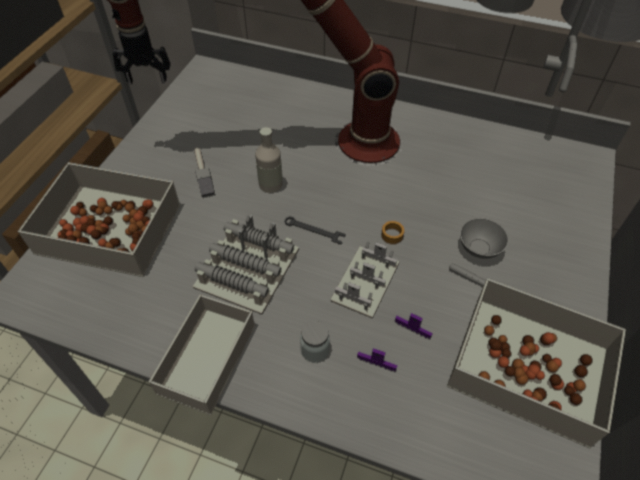

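View pics/side0.png

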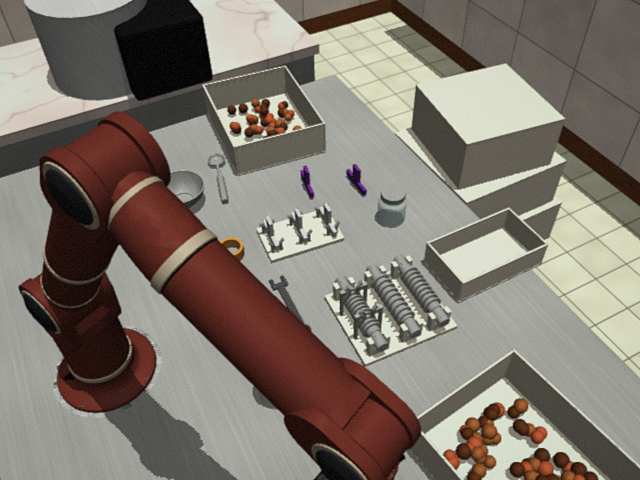

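Scene picture: the rack is at about (365,280) with three grey leaves. The stand is at (246,262), with its guide cheeks on the spindle nearest the robot at (260,238). The look-alikes are two purple leaves at (414,326) and (377,359), to be left alone. Next I'll crop both closely.

Run:
```python
import cv2, numpy as np
s=cv2.imread("pics/scene0.png"); d=cv2.imread("pics/side0.png")
c=[s[210:315,185:305],s[235:320,325:405],d[250:365,320:460],d[195:265,250:350]]
o=[cv2.resize(x,(400,300),interpolation=cv2.INTER_CUBIC) for x in c]
cv2.imwrite("pics/comp.png",np.vstack([np.hstack(o[:2]),np.hstack(o[2:])]))
```

```text
(no output)
```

View pics/comp.png

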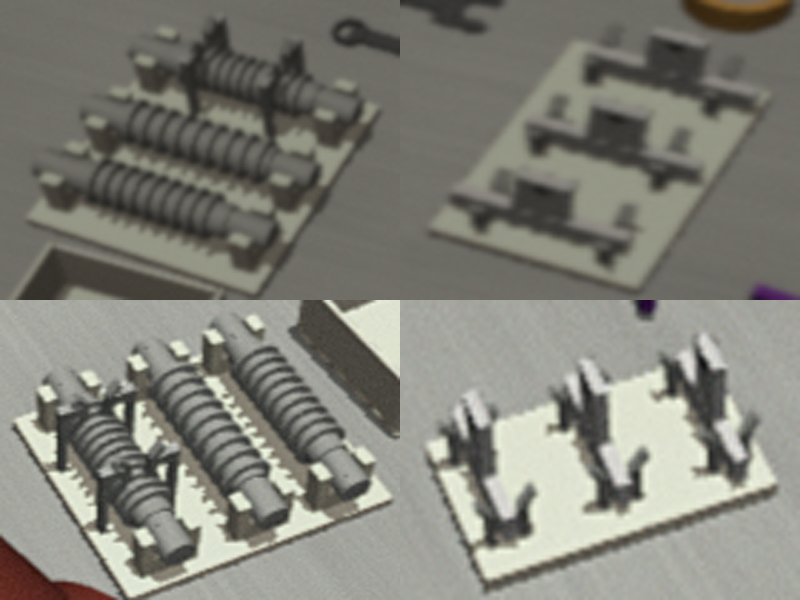

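Crops: the guides are on the robot-side spindle of the stand, so that is the front one. The rack holds three grey leaves with tabs at about (676,50), (617,125) and (545,195) of the composite. Next I'll ray-cast the base corners from both views.

```bash
cat > h.py <<'E'
import numpy as np, cv2
from station import arm, snapshot, camera_info, ticket
from scipy.spatial.transform import Rotation as Rn
def cast(info,uv,z,R=None,t=None):
    R=info["R"] if R is None else R; t=info["t"] if t is None else t
    d=R.T@np.array([(uv[0]-info["cx"])/info["fx"],(uv[1]-info["cy"])/info["fy"],1]); c=-R.T@t
    return c+d*(z-c[2])/d[2]
def wristRt(p,q):
    T=np.eye(4);T[:3,:3]=Rn.from_quat(q).as_matrix();T[:3,3]=p
    M=np.linalg.inv(T@camera_info("wrist")["T_tool_cam"]); return M[:3,:3],M[:3,3]
def quat(yaw):   # tool x down, jaws (tool y) along world direction at angle yaw
    x=np.array([0,0,-1.]);y=np.array([np.cos(yaw),np.sin(yaw),0]);return Rn.from_matrix(np.c_[x,y,np.cross(x,y)]).as_quat()
E
python3 - <<'E'
from h import *
S=camera_info("scene");D=camera_info("side")
for n,I,P in [("stand sc",S,[(193.4,286.3),(262.4,312.6),(299,246.8),(224,222)]),("stand sd",D,[(324.6,297.9),(365.5,364.2),(457.5,322.8)]),
 ("rack sc",S,[(359.6,246.3),(398.6,261.9),(373,316.6),(331,300.7)]),("rack sd",D,[(256.8,228.8),(343.75,238.2),(271.75,258.5)])]:
    Q=np.array([cast(I,p,0.012)[:2] for p in P]);print(n,Q.round(4).tolist(),"edges",[(round(np.hypot(*e),4),round(np.degrees(np.arctan2(e[1],e[0])),1)) for e in np.diff(Q,axis=0)])
print(Rn.from_quat(arm.read_eef_rot()).as_matrix().round(2).tolist())
E
```

```text
stand sc [[0.6964, -0.2606], [0.7066, -0.0627], [0.4838, -0.0517], [0.475, -0.2815]] edges [(np.float64(0.1981), np.float64(87.1)), (np.float64(0.2231), np.float64(177.2)), (np.float64(0.23), np.float64(-92.2))]
stand sd [[0.4804, -0.0617], [0.473, -0.2545], [0.7002, -0.2603]] edges [(np.float64(0.1929), np.float64(-92.2)), (np.float64(0.2273), np.float64(-1.5))]
rack sc [[0.4253, 0.1024], [0.4392, 0.2155], [0.6226, 0.199], [0.6151, 0.0862]] edges [(np.float64(0.114), np.float64(83.0)), (np.float64(0.1841), np.float64(-5.2)), (np.float64(0.113), np.float64(-93.8))]
rack sd [[0.4349, 0.2114], [0.6082, 0.0786], [0.426, 0.1035]] edges [(np.float64(0.2183), np.float64(-37.4)), (np.float64(0.1839), np.float64(172.2))]
[[-0.0, 0.38, -0.93], [0.0, -0.93, -0.38], [-1.0, -0.0, 0.0]]
```

Run:
```python
from h import *
import json
pz={}
for n,pos,yaw in [("ws",[0.53,-0.17,0.28],-2.5),("wr",[0.525,0.13,0.25],-6)]:
    arm.movep(pos,quat(np.radians(yaw))); p,q=arm.read_tool_pos(),arm.read_eef_rot(); cv2.imwrite(f"pics/{n}.png",snapshot("wrist"))
    pz[n]=[list(map(float,p)),list(map(float,q))]; print(p,arm.read_joint_positions(),arm.read_time())
json.dump(pz,open("pz.json","w"))
```

```text
[ 0.52963519 -0.17199954  0.27989318] [ 0.5148353   0.51753403 -0.3686985   1.72310324  0.2235495   0.94243806
  0.01107356] 2.075
[0.52570472 0.12788258 0.24997908] [-0.04166971  0.5300756  -0.35861641  1.80278005  0.24031652  0.85155857
 -0.62314408] 3.2833
```

View pics/ws.png

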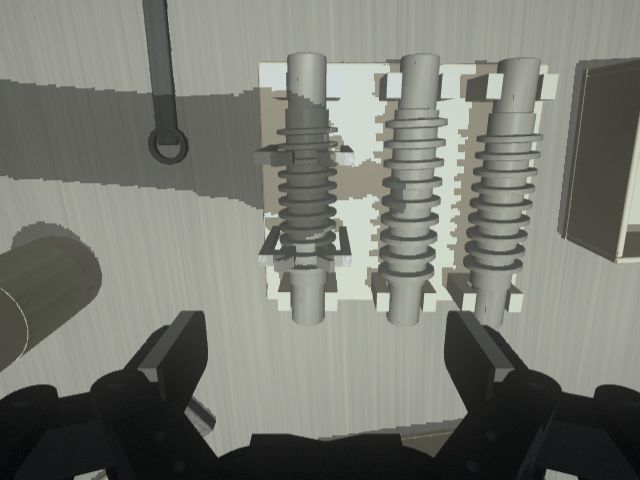

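View pics/wr.png

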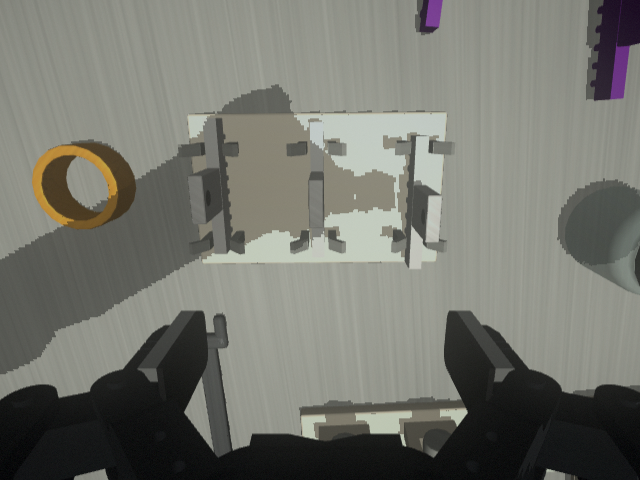

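Wrist views: the front spindle lies on column ~306, with cheek pairs at rows ~155 and ~245. The rack leaves have tab tops at about (203,195), (316,198) and (433,215). Next are enlarged crops to read pitches and edges.

Run:
```python
import cv2, numpy as np
a=cv2.imread("pics/ws.png")[115:275,250:360]; b=cv2.imread("pics/wr.png")
a=cv2.resize(a,(400,582),interpolation=cv2.INTER_CUBIC)
b=np.hstack([b[108:272,180:245],b[108:272,295:340],b[108:272,395:450]])
b=cv2.resize(b,(400,398),interpolation=cv2.INTER_CUBIC);b=cv2.copyMakeBorder(b,0,184,0,0,0)
cv2.imwrite("pics/comp2.png",cv2.convertScaleAbs(np.hstack([a,b]),alpha=1.3))
```

```text
(no output)
```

View pics/comp2.png

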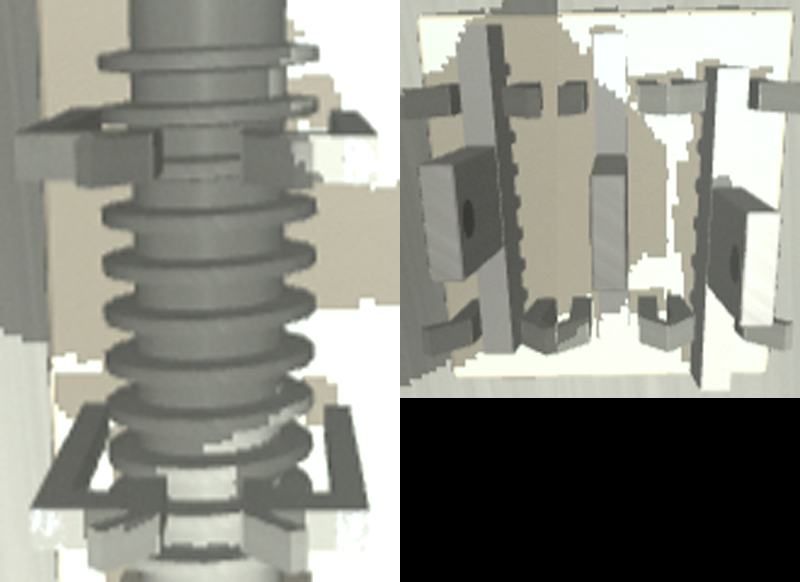

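Crop: 6 crests are visible between the cheeks, spaced about 47.5 crop px on the left silhouette. Teeth show on the left and right leaves only. Next I'll turn these into millimetres.

Run:
```python
from h import *
import json
pz=json.load(open("pz.json"));W=camera_info("wrist")
Rs,ts=wristRt(*pz["ws"]);Rr,tr=wristRt(*pz["wr"])
ys=[cast(W,(250+110/3.637,115+r/3.637),0.047,Rs,ts) for r in (213,263,310,358,405,450)]
print("left silhouette y",[round(p[1]*1000,1) for p in ys])
# spindle: left/right silhouettes via crop columns 103..315 at crests
for r,c0,c1 in ((213,103,315),(405,108,312)):
    print("spindle x",[round(cast(W,(250+c/3.637,115+r/3.637),0.049,Rs,ts)[0],4) for c in (c0,c1)])
# slot edges (cheek flare top z=.102, bottom z~.071): upper cheeks inner 160..243 at row 152 ; lower 165..243 row ~500
for r,cs in ((155,(160,243)),(520,(163,243))):
    print("cheek",[cast(W,(250+c/3.637,115+r/3.637),0.092,Rs,ts).round(4).tolist() for c in cs])
print("lower cheek outer corners/upper",[cast(W,(250+c/3.637,115+r/3.637),0.09,Rs,ts).round(4).tolist() for r,c in ((135,30),(135,375),(507,35),(507,367))])
# stand base corners (z .012) in ws
print("stand corners",[cast(W,u,0.012,Rs,ts).round(4).tolist() for u in ((260,62),(267,297))])
print("rack corners",[cast(W,u,0.012,Rr,tr).round(4).tolist() for u in ((188,114),(446,112),(203,263),(437,262))])
print("tab tops",[cast(W,u,0.078,Rr,tr).round(4).tolist() for u in ((201.5,172),(199,222),(316,179),(316,226),(436,195),(433,241))])
g=cv2.cvtColor(cv2.imread("pics/wr.png"),cv2.COLOR_BGR2GRAY)
for c in (226,228,229,230):print(c,g[125:260,c].tolist())
for c in (407,408,409):print(c,g[130:265,c].tolist())
```

```text
left silhouette y [np.float64(-134.9), np.float64(-145.1), np.float64(-154.9), np.float64(-165.0), np.float64(-175.2), np.float64(-185.1)]
spindle x [np.float64(0.4965), np.float64(0.5394)]
spindle x [np.float64(0.4943), np.float64(0.5372)]
cheek [[0.5123, -0.12, 0.092], [0.5265, -0.1207, 0.092]]
cheek [[0.5082, -0.1861, 0.092], [0.523, -0.1868, 0.092]]
lower cheek outer corners/upper [[0.49, -0.1158, 0.09], [0.5493, -0.1186, 0.09], [0.4845, -0.1831, 0.09], [0.546, -0.186, 0.09]]
stand corners [[0.4848, -0.0536, 0.012], [0.4729, -0.2494, 0.012]]
rack corners [[0.4353, 0.2157, 0.012], [0.6208, 0.1971, 0.012], [0.4239, 0.102, 0.012], [0.6111, 0.0826, 0.012]]
tab tops [[0.4576, 0.1796, 0.078], [0.4502, 0.1498, 0.078], [0.5244, 0.1682, 0.078], [0.5211, 0.1396, 0.078], [0.595, 0.1509, 0.078], [0.5923, 0.1222, 0.078]]
226 [131, 131, 132, 132, 133, 130, 132, 131, 132, 130, 131, 131, 131, 131, 131, 130, 130, 109, 79, 78, 82, 80, 82, 82, 84, 82, 83, 81, 81, 82, 81, 119, 130, 129, 130, 129, 109, 78, 67, 68, 69, 67, 116, 130, 118, 114, 102, 98, 96, 96, 79, 67, 68, 67, 68, 67, 69, 67, 69, 68, 67
[... 3241 characters left out ...]
77, 77, 77, 77, 77, 78, 77, 78, 76, 79, 77, 77, 77, 77, 76, 75, 78, 78, 78, 77, 78, 77, 79, 79, 80, 78, 80, 81]
409 [199, 199, 198, 158, 137, 138, 137, 137, 137, 137, 137, 108, 117, 125, 124, 125, 126, 127, 127, 125, 125, 125, 125, 125, 96, 98, 116, 121, 120, 110, 106, 104, 105, 105, 96, 83, 80, 79, 81, 78, 79, 79, 79, 79, 80, 79, 78, 76, 77, 80, 78, 79, 78, 77, 79, 77, 77, 77, 78, 79, 79, 77, 76, 78, 77, 78, 76, 79, 77, 78, 77, 76, 76, 76, 78, 77, 77, 77, 77, 77, 76, 76, 75, 77, 77, 78, 78, 77, 77, 77, 77, 77, 77, 77, 78, 76, 76, 78, 76, 78, 78, 78, 78, 78, 78, 77, 77, 77, 77, 78, 79, 78, 79, 79, 81, 82, 80, 81, 81, 81, 81, 82, 82, 100, 105, 104, 106, 105, 106, 126, 132, 134, 132, 155, 163]
```

The spindle pitch is 10.0 mm, which matches the fine leaf. Rack teeth spacing is 13 px (10 mm) on the left leaf and 15.7 px (12 mm) on the right, so left is fine, right is medium and the middle one is coarse. I'll pick the left leaf.

Run:
```python
from h import *
q=quat(np.radians(-5.8)); x,y=.4518,.166
arm.move_gripper(0.45,30)
arm.movep([x,y,.19],q); arm.line_to([x,y,.114],0.1)
f0=arm.read_ft_force()
arm.move_gripper(0.0,30); print("grip",arm.read_opening(),f0,arm.read_ft_force(),arm.read_tool_pos())
arm.line_to([x,y,.21],0.1); print(arm.read_opening(),arm.read_ft_force(),arm.read_time())
q=quat(np.radians(-3.3)); arm.movep([.5175,-.1563,.215],q); print(arm.read_tool_pos())
a=snapshot("wrist");cv2.imwrite("pics/w3.png",a);b=snapshot("side");cv2.imwrite("pics/s3.png",b)
b=cv2.resize(b[200:380,300:470],None,fx=2.6,fy=2.6)
b=b[:468,:440]; a=a[0:468,150:500]
cv2.imwrite("pics/c3.png",np.hstack([a,b])); print(arm.read_ft_force(),arm.read_time())
```

```text
grip 0.09899589668323919 [-0.04210474  1.11755472  0.37872657] [ 0.00994074 -0.06571211  3.15783231] [0.4521992  0.1661041  0.11458504]
0.1035436603393433 [ 0.47193444  0.99271266 -2.4565065 ] 6.6833
[ 0.51778527 -0.15399546  0.21495414]
[-0.25304593  0.60007021 -1.15819212] 8.0333
```

View pics/c3.png

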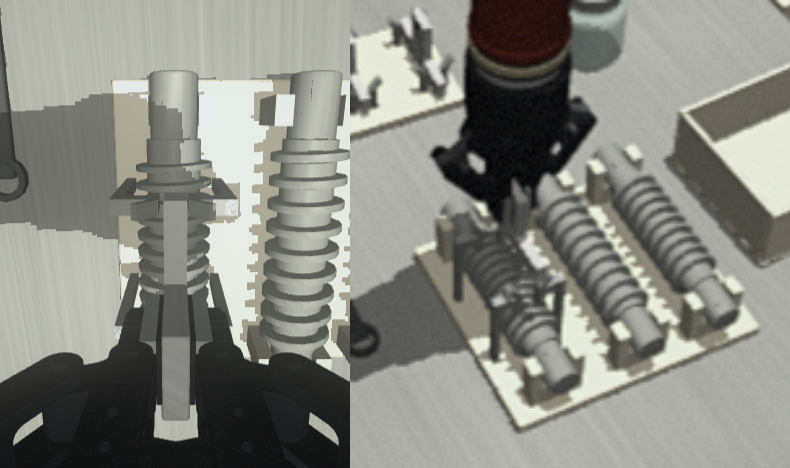

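The leaf is held vertically (column ~326) and lined up with the slot between the guides (~324). Next is a gentle descent while watching the force.

Run:
```python
from h import *
x=.5175;y0=-.1563;yaw=np.radians(-3.3);u=np.array([-np.sin(yaw),np.cos(yaw)])
def at(s,z):return [x+u[0]*s,y0+u[1]*s,z]
def fz():return arm.read_ft_force()
arm.line_to(at(0,.188),0.05);arm.pause(.2);b=fz();print("base",b,arm.read_tool_pos())
def down(s,z,zmin=.1652,lim=5):
    while z>zmin:
        z-=.001;arm.line_to(at(s,z),0.02);f=fz()-b
        if abs(f[2])>lim or np.hypot(f[0],f[1])>8:break
    print("s",s,"z",round(z,4),arm.read_tool_pos().round(4),f.round(1),round(arm.read_time(),2));return z
z=down(0,.188)
```

```text
base [ 0.02451003 -0.44751697 -0.29106207] [ 0.51770231 -0.15638641  0.18835185]
s 0 z 0.17 [ 0.5176 -0.1562  0.1713] [-3.1  1.  10.7] 13.43
```

Run:
```python
from h import *
x=.5175;y0=-.1563;yaw=np.radians(-3.3);u=np.array([-np.sin(yaw),np.cos(yaw)])
def at(s,z):return [x+u[0]*s,y0+u[1]*s,z]
z=.1705;S=0;b=np.array([0,-.4,-.3])
for s in list(np.arange(.0005,.0056,.0005))+list(np.arange(.005,-.0056,-.0005)):
    arm.line_to(at(s,z),0.02);f=arm.read_ft_force()-b;p=arm.read_tool_pos()
    print(round(s,4),p[2].round(4),f.round(1))
    if f[2]<1.5: 
        arm.line_to(at(s,z-.001),.02);f=arm.read_ft_force()-b
        print(" lower",arm.read_tool_pos()[2].round(4),f.round(1))
        if f[2]<3: break
        arm.line_to(at(s,z),.02)
    if f[2]>20: print("stop");break
print(arm.read_time())
```

```text
0.0005 0.1714 [-1.7  1.   7.2]
0.001 0.1714 [-2.  -1.   7.1]
0.0015 0.1714 [-2.1 -1.9  6.5]
0.002 0.1714 [-1.7 -2.3  7. ]
0.0025 0.1714 [-2.6 -2.9  6.6]
0.003 0.1714 [-1.5 -2.1  6.7]
0.0035 0.1702 [ 0.3  0.3 -0.8]
 lower 0.169 [ 0.   0.4 -1.1]
15.425
```

It dropped into a groove at s = 3.5 mm. I'll lower it the rest of the way.

Run:
```python
from h import *
x=.5175;y0=-.1563;yaw=np.radians(-3.3);u=np.array([-np.sin(yaw),np.cos(yaw)])
def at(s,z):return [x+u[0]*s,y0+u[1]*s,z]
b=np.array([0,-.4,-.3]);z=.169
while z>.1630:
    z-=.0007;arm.line_to(at(.0037,z),.02);f=arm.read_ft_force()-b;print(round(z,4),arm.read_tool_pos().round(4),f.round(1))
    if f[2]>5:break
c=arm.read_tool_pos()[2]
arm.line_to(at(.0037,c+.0002),.02)
arm.move_gripper(0.4);arm.pause(.3);print("open",arm.read_ft_force()-b,arm.read_tool_pos())
arm.line_to(at(.0037,.26),.12)
p,q=arm.read_tool_pos(),arm.read_eef_rot();a=snapshot("wrist");s=snapshot("side");cv2.imwrite("pics/w4.png",a);cv2.imwrite("pics/s4.png",s);sc=snapshot("scene");cv2.imwrite("pics/sc4.png",sc)
import json;json.dump([list(map(float,p)),list(map(float,q))],open("p4.json","w"))
A=cv2.resize(a[60:360,200:430],(400,522));B=cv2.resize(s[240:370,315:430],(400,452));B=cv2.copyMakeBorder(B,0,70,0,0,0)
cv2.imwrite("pics/c4.png",np.hstack([A,B]));print(arm.read_time())
```

```text
0.1683 [ 0.5177 -0.1525  0.1681] [ 0.2  0.  -0.2]
0.1676 [ 0.5177 -0.1526  0.1676] [-0.   0.2 -1. ]
0.1669 [ 0.5177 -0.1526  0.1669] [-0.1  0.6 -0.8]
0.1662 [ 0.5177 -0.1526  0.1662] [ 0.1 -0.2 -0.5]
0.1655 [ 0.5178 -0.1526  0.1658] [-0.9  0.5  2.2]
0.1648 [ 0.5178 -0.1526  0.1657] [-1.2  1.3  6.5]
open [0.61325049 0.65738072 0.51117299] [ 0.51771239 -0.15261391  0.16589421]
18.925
```

View pics/c4.png

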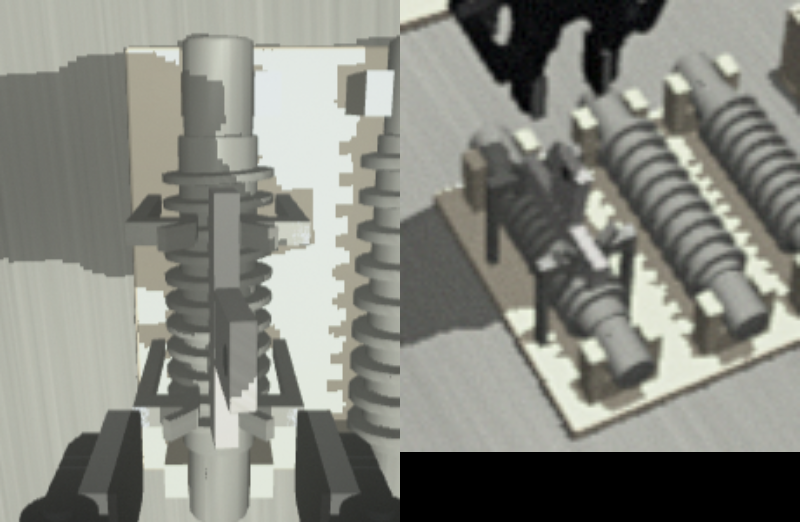

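The leaf is released 5.6 mm below the crest-contact height, so it is home. The picture shows it slightly tilted: blade at about column 329, tab top at about column 336. I'll quantify the tilt and the in-line angle by casting, and check that the other things stayed put.

Run:
```python
from h import *
import json
p,q=json.load(open("p4.json"));R,t=wristRt(p,q);W=camera_info("wrist")
px=lambda c,r:(200+c*230/400,60+r*300/522)
# tab top face (right light face): corners guess rows 290/320..410; blade top face
for n,z,P in [("tab top",.129,[(235,345),(256,325),(231,410),(254,408)]),("blade top far",.087,[(214,195),(239,195)]),("blade top mid",.087,[(214,290)]),("blade near",.087,[(214,447),(239,447)])]:
    print(n,[cast(W,px(*a),z,R,t).round(4).tolist() for a in P])
a=cv2.imread("pics/scene0.png").astype(int);b=cv2.imread("pics/sc4.png").astype(int)
m=(abs(a-b).max(2)>40).astype(np.uint8);n,_,st,_=cv2.connectedComponentsWithStats(m)
print([s.tolist() for s in st[1:] if s[4]>15])
A=cv2.imread("pics/w4.png")[150:330,290:380];cv2.imwrite("pics/c5.png",cv2.resize(A,None,fx=3.3,fy=3.3,interpolation=cv2.INTER_CUBIC))
```

```text
tab top [[0.5222, -0.1481, 0.129], [0.5287, -0.1422, 0.129], [0.5199, -0.1692, 0.129], [0.527, -0.1689, 0.129]]
blade top far [[0.5179, -0.1083, 0.087], [0.5264, -0.1088, 0.087]]
blade top mid [[0.516, -0.1416, 0.087]]
blade near [[0.5123, -0.2029, 0.087], [0.5218, -0.2034, 0.087]]
[[110, 0, 33, 29, 682], [302, 0, 13, 9, 62], [320, 0, 15, 10, 63], [315, 15, 9, 13, 53], [325, 25, 25, 39, 129], [120, 27, 50, 55, 1171], [238, 37, 38, 12, 155], [355, 36, 19, 25, 71], [375, 47, 7, 15, 19], [215, 62, 56, 148, 5149], [368, 63, 13, 7, 31], [365, 71, 12, 8, 20], [396, 71, 8, 6, 32], [374, 74, 7, 10, 30], [348, 88, 6, 9, 40], [272, 126, 71, 22, 1183], [155, 131, 75, 20, 991], [286, 150, 70, 73, 1882], [277, 219, 27, 30, 384], [254, 222, 7, 8, 42], [245, 224, 6, 4, 18], [365, 246, 22, 18, 219], [259, 252, 5, 6, 18], [389, 257, 8, 11, 50]]
```

View pics/c5.png

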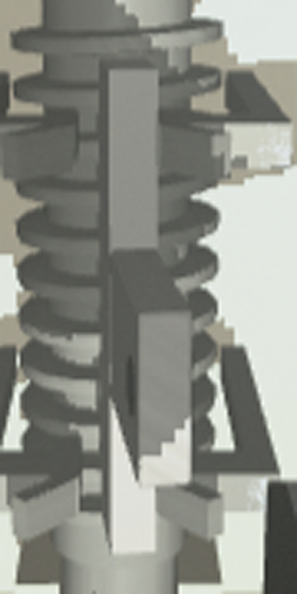

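Measured tilt is about 0.12 rad (limit 0.3). The in-line angle is 3.1°, against the stand's 3.3°. The leaf's x is within about 1 mm of the seat, and nothing has changed at the other rack leaves or the other things. I'm handing it in.

```bash
python3 -c "
from h import *
print(arm.read_time(),arm.read_tool_pos()); ticket.finish_job()"
```

```text
18.925 [ 0.51729814 -0.15253097  0.25906871]
the job is handed in; nothing more can be done
```

The fine leaf (10 mm pitch) fits the front spindle. It now stands released and fully home in that thread, and the job was handed in at 18.9 s. The wrist camera showed a spindle pitch of 10.0 mm and 10 mm teeth on the leaf in the robot-side rack slot, so I tried that leaf first and left the other two untouched in the rack.

- **Fit:** the leaf touched the crests at about 11 N. After sliding about 3.5 mm along y it dropped 5.6 mm, which puts its gullet level with the seat to about 0.2 mm. It was released there; the highest force I read was 11 N, against the 50 N limit.
- **Pose from the wrist picture:** x is within about 1 mm of the seat. The leaf leans about 0.12 rad in the loose slot (limit 0.3) and is in line to under 1°.
- **Disagreement:** the groove position predicted from the image was off by about 3.5 mm, and sliding resolved it.
- **Not tested:** I did not try the medium and coarse leaves on the thread. That they don't fit rests on the measured pitches: 12 mm seen on the medium, and coarse by elimination because its teeth were not visible.
- **Other things:** a before/after scene comparison showed only the arm, its shadow and the removed leaf changing. The arm hid part of that view.

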